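# Brace a jar and unscrew its tight cap

### The job

Brace the white square jar: pull the bottle brace's black spring-loaded handle out, away from the jar, until its red pointer stands at the green mark (it stays there by itself), so that the jaws hold the jar against turning. Then unscrew the jar's tight orange cap (anticlockwise seen from above), stop turning as soon as it comes off its threads after about 75 degrees, and lift it straight up. Finish still gripping the cap, level and centred about 3 cm above the jar's mouth, with the jar left standing in the brace and the things around left alone.

Things in the scene. Friction and masses are not known exactly. Their poses are not given: they have to be found in the camera images.
- brace: Bottle brace, aluminium and steel, 90 mm (x) by 300 mm (y), fixed. Origin on the worktop under the jar's braced place. The jar stands on its base plate, 14 mm up. Fixed jaw on the -y side (face at y = -28 mm), sliding jaw on the +y side, both 70 mm long in x, tops 60 mm above the worktop. The draw bar runs along own -y to the handle.
- brace_slide (a joint): Sprung slide (handle, bar, left jaw, red pointer): m pulled along the brace's -y, 0 to 0.040, starts at 0 to 0.008. Green mark at 0.030 (patch +-3.5 mm), where the jaw gap is 59 mm for the 56 mm jar; at 0.033 both jaws touch it. The jaw pushes the jar up to 17 mm and squares it. Pull: 11 N, at the mark 14 N plus the jar's drag (2 to 4 N). Friction holds it where left.
- handle_grip (a point): Centre of the black handle on the slide: upright block 42 mm (brace x) by 18 mm (brace y) by 34 mm high, centre 80 mm above the worktop, on a thinner steel post; 130 mm from the brace's origin along its -y when the slide is at 0. Moves with the slide. Free all round; pinch it from above across its 18 mm.
- jar_center (a point): White square plastic jar, 56 x 56 mm, 62 mm to the shoulder, 0.35 kg, loose, standing on the brace's base plate; this point is on its axis, 31 mm above its underside (45 mm above the worktop). Its z axis points up.
- jar_mouth (a point): Middle of the jar's mouth (top of its neck), 98 mm above the jar's underside (112 mm above the worktop).
- cap_center (a point): Orange ribbed screw cap, 48 mm diameter, 26 mm high, 30 g, white line on top; this point is its centre, half-way up; seated it is 9 mm below jar_mouth, 103 mm above the worktop, and the cap's lower edge is 14 mm above the jar's shoulder. Its z axis points up. Pinch it from above on opposite sides.
- jar_thread (a joint): Angle the cap is unscrewed, rad, anticlockwise from above; 0 is tight. Friction of 0.18 N m resists: an unbraced jar turns with the cap. Lugs hold the cap down to about 0.95; from 1.0 to 1.6 it lifts straight off (it does not rise as it turns); beyond 1.7 they catch again. Keeps its value once the cap is off. The braced jar itself may turn 0.1 first.
- bystander_bottle: Bystander: white plastic bottle with blue cap, 48 mm diameter, 83 mm high, left of the brace. Origin in the middle of its underside. Leave alone.
- bystander_timer: Bystander: white lab timer, 62 x 62 x 16 mm, left of the brace. Origin in the middle of its underside. Leave alone.
- bystander_dish: Bystander: closed petri dish, 60 mm diameter, 14 mm high, right of the brace. Origin in the middle of its underside. Leave alone.
- cap: The same orange cap as a body; origin in the middle of its open underside, 13 mm below cap_center; seated it is 90 mm above the worktop.
- jar: The same white jar as a body; origin in the middle of its underside.
Mind the look-alikes: they are no part of the job. What is shaped like the jar but pink is not meant.

How it is judged:
By the outcome, as a careful person would: the job done as asked, in the order asked, and still so for the second after the job is handed in, while the arm keeps its last pose, push and grip.
It also fails if it takes over 43 s, if anything falls off the work surface, if the arm or the gripper's body presses on something with over 40 N, if the wrist force passes 120 N, or if a joint passes its speed limit or range.

### The arm

A 6-joint arm with a two-finger parallel gripper is mounted at the origin on the work surface; the furniture and walls round the work are solid. World frame = base frame: x ahead of the robot, y to its left, z up, the work surface at z = 0. Lengths are in m, angles in rad, forces in N, time in s.
With the tool pointing down it reaches from about 0.3 to 0.875 m from the base axis. Payload 6.4 kg.
Tool frame: the origin (TCP) lies midway between the tips of the shut fingers; the grasp point (between the pads) lies 19 mm behind it (robot.grip_depth is the distance from the TCP to the grasp point, in m); z points along the fingers, y is the line along which they close (so a half turn about z gives the same grasp; the last joint's range is limited). The gripper opens to 85 mm and grips with 20 to 120 N. Pads are 22 mm wide; open, the fingers measure 114 mm over their backs; the gripper's body (76 mm by 85 mm) begins 54 mm behind the grasp point. The pads swing forward as they close: fully open they stand 13 mm farther back than shut.
Start: joints at [1.003, 0.181, 1.607, -0, 1.354, -0.206], TCP at [0.204, 0.538, 0.231] pointing down, gripper open.
Joint ranges: [-2.99, 2.99], [-0.89, 2.07], [0.3, 2.58], [-1.14, 4.28], [0, 2.63], [-3.12, 3.12]. Speed limits (rad/s): [2.57, 2.57, 3.01, 3.14, 3.14, 3.14].

### API

Orientations are given as a unit quaternion [w, x, y, z].
In Python, from cell import robot gives the robot as it stands.
- The arm moves only by the tool play_rows, never from a script. Its arguments are lists of equal length, an entry for each row: "hand": the opening, from 0 (shut) to 1 (fully open); "slide": the shift along the tool's x, y, z scaled (see below), a list of three; "spin": the turn about the tool's z scaled (see below). In form: {"hand": [hand, ...], "slide": [[x, y, z], ...], "spin": [spin, ...]}. A call has exactly 10 rows; each row shifts and turns the commanded pose from where the row before left it, along the tool's axes as they then stand; what a row does not reach is not made up. The controller multiplies each number of a shift by 150 mm and each number of a turn by 2 pi rad. A row lasts 1/10 s, in which the tool goes at most 50 mm and 8.59 degrees, less where a joint would pass 70% of its speed; a pose out of reach is approached as far as the arm can. A call with a number of a shift or a turn outside -1 to 1 is refused whole. A call with a gripper value outside its range is refused whole. The fingers move at their own pace and stop on an object; "grip_force" is the grip in N (left out, the last holds). Time passes only in rows, so rows that do not move let the fingers close, or fill a call up. It gives the time, the measured TCP pose, the force, the opening and the grip force at its end, in the units of the state.
- robot.sense(): the state, without advancing time (a new reading comes with each control period).
- robot.read_camera(name): name is "scene" or "top"; returns the picture (384x512x3 uint8, red, green, blue); there is no depth.
- robot.camera_params(name): a dict with "fx", "fy", "cx", "cy" (pixels), "rvec" (rotation vector, rad) and "tvec" (3), from world to camera coordinates, as OpenCV has them. Camera axes: x right, y down, z forward; pixel columns grow to the right and rows downward; lengths in m; the calibration is good to about 2 mm. A picture is of the moment at which its call begins. camera_params takes no time and is no camera call.
- robot.job_done(): hands the job in; it is judged then, once.
The state is a dict: "time_s": time; "qpos": joint angles; "dq": joint speeds; "tau": joint torques, N m; "eef_pos": TCP position; "ee_rot": TCP orientation; "contact_force": force on the tool from outside, world axes, zero at the start; "ft_torque": the same for the moment, N m; "width": finger opening in m; "gripper_force": force on a finger pad.
Only numpy, scipy, OpenCV 4.12 (cv2) and the standard library are available. Lean on these libraries where they do the work, as an engineer would, in place of code of your own. Each camera call takes 0.05 s, during which the arm holds its last target. There are 200 camera calls.

## Working session

There is one attempt and no reset: what is moved stays moved. The work goes in short steps, Python scripts to look and compute and a tool call to move; the robot and the scene stay as the last step left them, time stands still between calls to the robot, and variables do not carry over. Pictures are saved under pics/ and viewed, at most 10 in all, crops included, and the job is handed in when it is done.

Besides the shell and the picture viewer there is one more tool, called after ">>>" as name(argument=value, ...) on one line, values as JSON. play_rows: Moves the arm, as the interface text tells. Its arguments: {"type":"object","properties":{"hand":{"type":"array"},"slide":{"type":"array"},"spin":{"type":"array"},"grip_force":{"type":"number"}},"required":["hand","slide","spin"]}

```bash
mkdir -p pics
cat > h.py <<'E'
import numpy as np, cv2
from cell import robot
def snap(n,f):
    im=robot.read_camera(n); cv2.imwrite(f,im[:,:,::-1]); return im
def ray(n,u,v):
    p=robot.camera_params(n); R=cv2.Rodrigues(np.array(p["rvec"],float))[0]; t=np.array(p["tvec"],float)
    return -R.T@t, R.T@np.array([(u-p["cx"])/p["fx"],(v-p["cy"])/p["fy"],1])
def onz(n,u,v,z):
    c,d=ray(n,u,v); return c+d*(z-c[2])/d[2]
def proj(n,P):
    p=robot.camera_params(n); K=np.array([[p["fx"],0,p["cx"]],[0,p["fy"],p["cy"]],[0,0,1]],float)
    return cv2.projectPoints(np.array(P,float).reshape(-1,3),np.array(p["rvec"],float),np.array(p["tvec"],float),K,None)[0].reshape(-1,2)
E
python3 - <<'E'
from h import *
a=snap("top","pics/top0.png"); b=snap("scene","pics/sc0.png")
print(robot.sense()); print(ray("top",256,192),ray("scene",256,192))
E
```

```text
{'time_s': 0.1, 'qpos': array([ 1.00273990e+00,  1.81497843e-01,  1.60788567e+00, -1.61790892e-06,
        1.35381695e+00, -2.06322972e-01]), 'dq': array([-0.00219145, -0.00228559, -0.00122173,  0.00079098, -0.00218272,
        0.00063026]), 'tau': array([ 4.98045047e-04, -4.45883524e+01, -3.52235305e+01, -2.91102651e-04,
        4.23136895e-03,  3.04024445e-05]), 'eef_pos': array([0.20321574, 0.53736556, 0.23046756]), 'ee_rot': array([-3.02813574e-04,  1.79881999e-01,  9.83687867e-01, -7.44694117e-04]), 'contact_force': array([ 0.57366648, -0.37851024, -0.9526337 ]), 'ft_torque': array([-0.06844757,  0.02644914,  0.01837201]), 'gripper_force': 0.0, 'width': 0.08537856004116279}
(array([0.33353793, 0.04076303, 1.53587147]), array([ 0.08433837, -0.02899148, -0.99627377])) (array([-0.19856709, -0.54064743,  0.98193022]), array([ 0.54838721,  0.43108051, -0.71667587]))
```

View pics/top0.png

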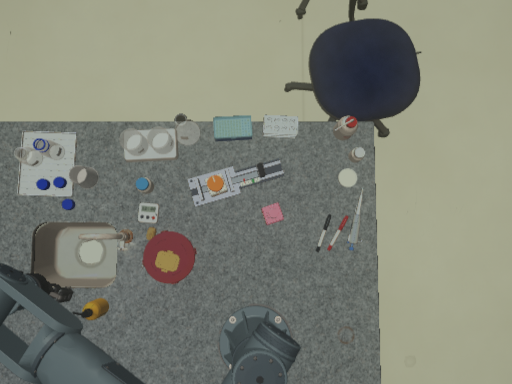

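View pics/sc0.png

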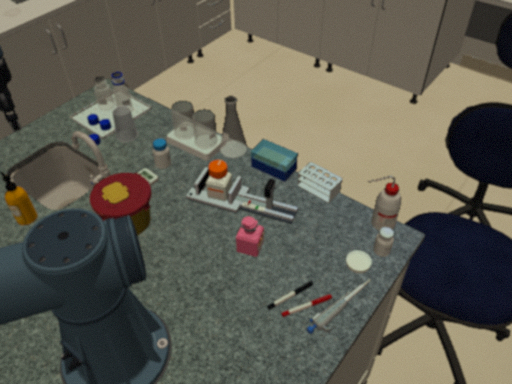

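Candidates: the white jar with its orange cap is at top (216,184) / scene (218,168). The pink look-alike is at top (273,213) / scene (250,237). The black handle is at top (262,170) / scene (269,188), and the black pen at top (324,232) could be mistaken for it. I choose the orange-capped jar in the brace, and will check it in a close crop.

Run:
```python
from h import *
a=cv2.imread("pics/top0.png"); b=cv2.imread("pics/sc0.png")
A=cv2.resize(a[145:225,175:295],None,fx=5,fy=5,interpolation=cv2.INTER_CUBIC)
B=cv2.resize(b[150:230,180:300],None,fx=5,fy=5,interpolation=cv2.INTER_CUBIC)
cv2.imwrite("pics/crop0.png",cv2.resize(np.vstack([A,B]),(450,600)))
def cen(im,m,box):
    x0,y0,x1,y1=box; k=np.zeros(m.shape,np.uint8); k[y0:y1,x0:x1]=m[y0:y1,x0:x1]
    n,l,s,c=cv2.connectedComponentsWithStats(k); i=1+np.argmax(s[1:,4]); return c[i],s[i]
for n,im,bo,bh in (("top",a,(200,165,240,205),(250,155,280,185)),("scene",b,(200,150,240,190),(255,170,290,205))):
    h=cv2.cvtColor(im,cv2.COLOR_BGR2HSV)
    mo=((h[...,0]>4)&(h[...,0]<20)&(h[...,1]>150)&(h[...,2]>90)).astype(np.uint8)
    mk=(h[...,2]<60).astype(np.uint8)
    for nm,m,bx,z in (("cap",mo,bo,.116 if n=="top" else .103),("handle",mk,bh,.095 if n=="top" else .08)):
        c,s=cen(im,m,bx); print(n,nm,c,s,onz(n,*c,z))
    hsv=h
```

```text
top cap [215.15151515 183.40606061] [208 176  15  15 165] [0.47915106 0.11973732 0.116     ]
top handle [260.96721311 170.1147541 ] [258 164   7  13  61] [ 0.52141473 -0.01626074  0.095     ]
scene cap [217.49819495 168.4765343 ] [209 160  18  18 277] [0.48172307 0.12109953 0.103     ]
scene handle [278.56024096 173.78915663] [261 170  29  11 166] [ 0.58089296 -0.00501703  0.08      ]
```

View pics/crop0.png

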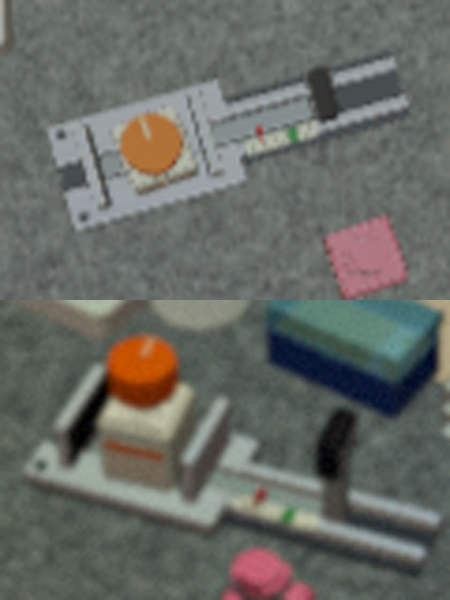

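The crop confirms the choice: white jar with an orange cap loose between the jaws, handle near top (261,170), red pointer and green mark between them. Next I measure the brace angle and the pull distance.

Run:
```python
from h import *
a=cv2.imread("pics/top0.png"); h=cv2.cvtColor(a,cv2.COLOR_BGR2HSV).astype(int)
sub=np.zeros(h.shape[:2],bool); sub[170:190,230:262]=1
r=sub&((h[...,0]<8)|(h[...,0]>172))&(h[...,1]>90); g=sub&(h[...,0]>45)&(h[...,0]<85)&(h[...,1]>70)
P={}
for n,m in (("red",r),("green",g)):
    v,u=np.nonzero(m); w=h[...,1][m]; c=((u*w).sum()/w.sum(),(v*w).sum()/w.sum()); P[n]=onz("top",*c,.02); print(n,len(u),c,P[n])
# line detector for direction
gray=cv2.cvtColor(a,cv2.COLOR_BGR2GRAY)[150:212,180:292]
ls=cv2.createLineSegmentDetector().detect(cv2.resize(gray,None,fx=4,fy=4,interpolation=cv2.INTER_CUBIC))[0][:,0]/4
ls[:,[0,2]]+=180; ls[:,[1,3]]+=150
for l in ls:
    if np.hypot(l[2]-l[0],l[3]-l[1])>15:
        p,q=onz("top",l[0],l[1],.02),onz("top",l[2],l[3],.02); d=q-p
        print(l.round(1),np.degrees(np.arctan2(d[1],d[0])).round(1)%90, np.linalg.norm(d).round(3))
```

```text
red 3 (np.float64(243.75), np.float64(179.38659793814432)) [0.50173282 0.03513464 0.02      ]
green 7 (np.float64(252.60574412532637), np.float64(180.2911227154047)) [0.49887224 0.00724202 0.02      ]
[202.9 198.4 197.1 178.1] 16.4 0.067
[283.1 170.1 265.3 175.2] 16.099999999999994 0.059
[256.2 166.7 235.5 172.8] 16.5 0.068
[227.5 191.7 212.3 197.2] 20.0 0.051
[233.4 165.8 187.7 178.9] 16.099999999999994 0.149
```

>>> play_rows(hand=[1,1,1,1,1,1,1,1,1,1], slide=[[0,0,-0.3],[0,0,-0.3],[0,0,0],[0,0,0],[0,0,0],[-0.077,-0.318,0],[-0.077,-0.318,0],[-0.077,-0.318,0],[-0.077,-0.318,0],[-0.077,-0.318,0]], spin=[-0.0205,-0.0205,-0.0205,-0.0205,-0.0205,0,0,0,0,0], grip_force=60)

```text
time_s: 1.1
eef_pos: [0.3256, 0.3231, 0.321]
ee_rot: [-0.0, -0.141, 0.99, -0.0]
contact_force: [1.5, 0.2, -0.5]
width: 0.0855
gripper_force: 0.0
```

>>> play_rows(hand=[1,1,1,1,1,1,1,1,1,1], slide=[[-0.077,-0.318,0],[-0.077,-0.318,0],[-0.077,-0.318,0],[-0.077,-0.318,0],[-0.077,-0.318,0],[-0.077,-0.318,0],[-0.077,-0.318,0],[-0.077,-0.318,0],[0,0,0.3],[0,0,0.3]], spin=[0,0,0,0,0,0,0,0,0,0])

```text
time_s: 2.1
eef_pos: [0.5217, -0.0179, 0.2309]
ee_rot: [0.001, -0.139, 0.99, -0.001]
contact_force: [-0.6, -0.2, -1.8]
width: 0.0853
gripper_force: 0.0
```

Run:
```python
from h import *
print(proj("scene",[.5214,-.0163,.08]), onz("scene",269.9,187.9,.08))
```

```text
[[268.64848717 188.38597027]] [ 0.52474772 -0.01783475  0.08      ]
```

>>> play_rows(hand=[1,1,1,1,1,0,0,0,0,0], slide=[[0,0,0.3],[0,0,0.3],[0,0,0.3],[0,0,0.21],[0,0,0],[0,0,0],[0,0,0],[0,0,0],[0,0,0],[0,0,0]], spin=[0,0,0,0,0,0,0,0,0,0])

```text
time_s: 3.1
eef_pos: [0.5215, -0.0164, 0.0664]
ee_rot: [0.001, -0.141, 0.99, -0.001]
contact_force: [-1.1, -0.7, 5.0]
width: 0.0171
gripper_force: 59.5
```

>>> play_rows(hand=[0,0,0,0,0,0,0,0,0,0], slide=[[0,-0.02,0],[0,-0.02,0],[0,-0.02,0],[0,-0.02,0],[0,-0.02,0],[0,-0.02,0],[0,-0.02,0],[0,-0.02,0],[0,0,0],[0,0,0]], spin=[0,0,0,0,0,0,0,0,0,0])

```text
time_s: 4.1
eef_pos: [0.5273, -0.0369, 0.0663]
ee_rot: [0.001, -0.141, 0.99, 0.001]
contact_force: [-3.6, 11.8, 12.2]
width: 0.0171
gripper_force: 60.4
```

Run:
```python
from h import *
s=robot.sense(); print(s["eef_pos"],s["contact_force"],s["width"])
a=snap("top","pics/top1.png")[:,:,::-1]; b=snap("scene","pics/sc1.png")[:,:,::-1]
A=cv2.resize(a[150:210,195:285],None,fx=6.6,fy=6.6,interpolation=cv2.INTER_CUBIC)[:300]
B=cv2.resize(b[160:220,195:285],None,fx=6.6,fy=6.6,interpolation=cv2.INTER_CUBIC)
cv2.imwrite("pics/crop1.png",cv2.resize(np.vstack([A,B]),(500,600)))
```

```text
[ 0.52733235 -0.03685118  0.06627984] [-3.57229131 11.82831243 12.17709288] 0.017132043436329295
```

View pics/crop1.png

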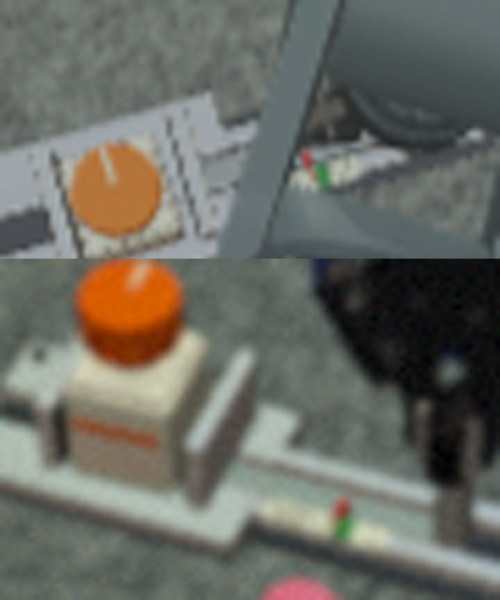

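The red pointer (crop 307,158) is still about 5 mm short of the green mark (322,176) along the slide. I'll pull 6–7 mm more.

>>> play_rows(hand=[0,0,0,0,0,0,0,0,0,0], slide=[[0,-0.01,0],[0,-0.01,0],[0,-0.01,0],[0,-0.01,0],[0,-0.005,0],[0,0,0],[0,0,0],[0,0,0],[0,0,0],[0,0,0]], spin=[0,0,0,0,0,0,0,0,0,0])

```text
time_s: 5.2
eef_pos: [0.529, -0.0426, 0.0663]
ee_rot: [0.0, -0.141, 0.99, 0.002]
contact_force: [-4.3, 12.6, 13.1]
width: 0.017
gripper_force: 60.5
```

Run:
```python
from h import *
a=snap("top","pics/top2.png")[:,:,::-1]; b=snap("scene","pics/sc2.png")[:,:,::-1]
A=cv2.resize(a[150:210,195:285],None,fx=6.6,fy=6.6,interpolation=cv2.INTER_CUBIC)[:300]
B=cv2.resize(b[160:220,195:285],None,fx=6.6,fy=6.6,interpolation=cv2.INTER_CUBIC)
cv2.imwrite("pics/crop2.png",cv2.resize(np.vstack([A,B]),(500,600)))
for n,im,(x0,y0,x1,y1) in (("top",a,(246,172,258,186)),("scene",b,(250,202,264,215))):
    h=cv2.cvtColor(im,cv2.COLOR_BGR2HSV).astype(int); q=np.zeros(h.shape[:2],bool); q[y0:y1,x0:x1]=1
    for c,m in (("red",q&((h[...,0]<8)|(h[...,0]>172))&(h[...,1]>90)),("green",q&(h[...,0]>45)&(h[...,0]<85)&(h[...,1]>70))):
        v,u=np.nonzero(m)
        if len(u): w=h[...,1][m]; p=onz(n,(u*w).sum()/w.sum(),(v*w).sum()/w.sum(),.02); print(n,c,len(u),p,"along",p[:2]@[.279,-.96])
```

```text
top red 3 [0.50825673 0.01013402 0.02      ] along 0.13207496469803423
top green 4 [0.49890895 0.00666043 0.02      ] along 0.13280158300220943
scene red 4 [0.50731061 0.00657773 0.02      ] along 0.13522504311490005
scene green 7 [0.49231633 0.00272101 0.02      ] along 0.13474408385015021
```

View pics/crop2.png

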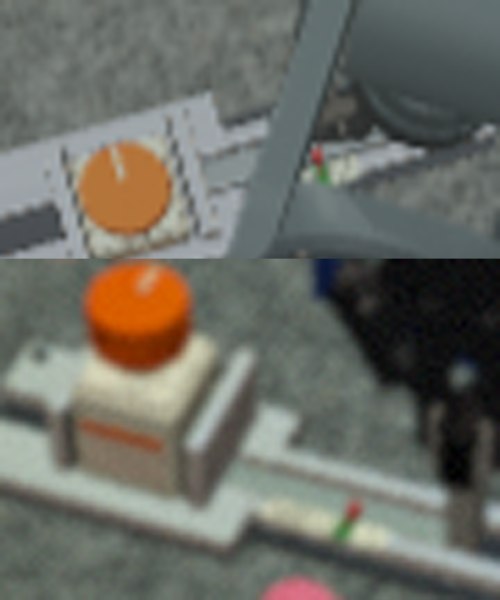

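The red pointer now lines up with the green mark in both views (within 1 mm), and the jar sits squarely between the jaws. I'll release, rise, and measure the cap.

>>> play_rows(hand=[0.6,1,1,1,1,1,1,1,1,1], slide=[[0,0,0],[0,0,0],[0,0,0],[0,0,0],[0,0,0],[0,0,-0.1],[0,0,-0.3],[0,0,-0.3],[0,0,-0.2],[0,0,0]], spin=[0,0,0,0,0,0,0,0,0,0])

```text
time_s: 6.3
eef_pos: [0.5321, -0.0466, 0.2053]
ee_rot: [0.004, -0.141, 0.99, -0.002]
contact_force: [0.5, 0.4, 0.1]
width: 0.0854
gripper_force: 0.0
```

Run:
```python
from h import *
a=snap("top","pics/top3.png")[:,:,::-1]; b=snap("scene","pics/sc3.png")[:,:,::-1]
for n,im,(x0,y0,x1,y1),z in (("top",a,(200,165,240,205),.114),("scene",b,(200,150,240,190),.103)):
    h=cv2.cvtColor(im,cv2.COLOR_BGR2HSV); m=((h[...,0]>4)&(h[...,0]<20)&(h[...,1]>130)&(h[...,2]>80)).astype(np.uint8)
    k=np.zeros_like(m); k[y0:y1,x0:x1]=m[y0:y1,x0:x1]
    nn,l,s,c=cv2.connectedComponentsWithStats(k); i=1+np.argmax(s[1:,4])
    cn=max(cv2.findContours((l==i).astype(np.uint8),0,1)[0],key=len); (cx,cy),r=cv2.minEnclosingCircle(cn)
    print(n,c[i],(cx,cy,r),onz(n,*c[i],z),onz(n,cx,cy,z))
for n,im,(x0,y0,x1,y1) in (("top",a,(240,172,258,186)),("scene",b,(250,202,264,215))):
    h=cv2.cvtColor(im,cv2.COLOR_BGR2HSV).astype(int); q=np.zeros(h.shape[:2],bool); q[y0:y1,x0:x1]=1
    for c,m in (("red",q&((h[...,0]<8)|(h[...,0]>172))&(h[...,1]>90)),("green",q&(h[...,0]>45)&(h[...,0]<85)&(h[...,1]>70))):
        v,u=np.nonzero(m)
        if len(u): w=h[...,1][m]; p=onz(n,(u*w).sum()/w.sum(),(v*w).sum()/w.sum(),.02); print(n,c,len(u),"along",p[:2]@[.279,-.96])
```

```text
top [217.32258065 183.1827957 ] (217.2610626220703, 182.8451385498047, 7.916927337646484) [0.480019   0.11345173 0.114     ] [0.48102048 0.11363823 0.114     ]
scene [219.33333333 169.47278912] (219.4609375, 169.1484375, 9.971158027648926) [0.48169934 0.11475806 0.103     ] [0.4828442  0.11529691 0.103     ]
top red 3 along 0.1321392817718324
top green 5 along 0.13258268183211097
scene red 4 along 0.1352053264016116
scene green 6 along 0.1345909110515045
```

>>> play_rows(hand=[1,1,1,1,1,1,1,1,1,1], slide=[[0.007,0.282,0],[0.007,0.282,0],[0.007,0.282,0],[0.007,0.282,0],[0,0,0],[0,0,0],[0,0,0],[0,0,0],[0,0,0],[0,0,0]], spin=[0,0,0,0,0.0235,0.0235,0.0235,0.0235,0.0235,0.0235])

```text
time_s: 7.4
eef_pos: [0.4765, 0.1158, 0.1975]
ee_rot: [-0.002, 0.3, 0.954, -0.001]
contact_force: [0.2, 0.2, 0.1]
width: 0.0854
gripper_force: 0.0
```

>>> play_rows(hand=[1,1,1,1,1,1,1,1,1,1], slide=[[0,0,0],[0,0,0.2],[0,0,0.2],[0,0,0],[0,0,0],[0,0,0],[0,0,0],[0,0,0],[0,0,0],[0,0,0]], spin=[0,0,0,0,0,0,0,0,0,0])

```text
time_s: 8.4
eef_pos: [0.478, 0.1159, 0.1402]
ee_rot: [0.0, 0.297, 0.955, 0.0]
contact_force: [-1.7, -0.2, -0.8]
width: 0.0854
gripper_force: 0.0
```

Run:
```python
from h import *
s=robot.sense(); print(s["eef_pos"],s["qpos"],s["ee_rot"])
b=snap("scene","pics/sc4.png")[:,:,::-1]
cv2.imwrite("pics/crop4.png",cv2.resize(b[120:220,170:290],None,fx=5,fy=5,interpolation=cv2.INTER_CUBIC))
```

```text
[0.47804725 0.11587079 0.14019837] [-4.05594184e-03  1.00666081e-01  1.89570811e+00  3.01796977e-05
  1.14450472e+00 -9.71314490e-01] [3.37140924e-04 2.97215562e-01 9.54810338e-01 1.17819590e-04]
```

View pics/crop4.png

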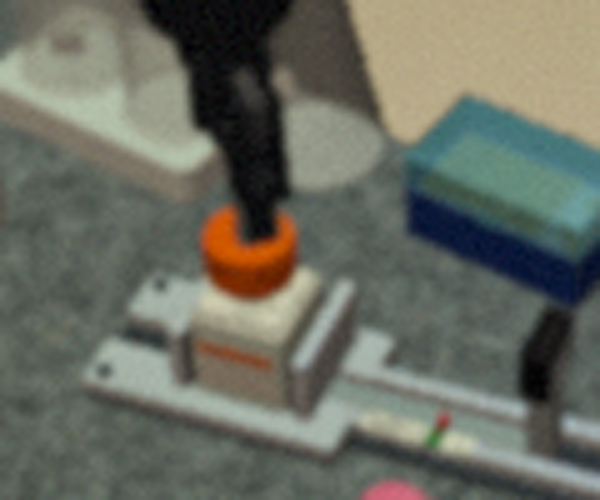

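The gripper straddles the cap (crop 250,250), about 3 mm off centre. The pointer is still on green (440,425).

>>> play_rows(hand=[1,1,1,1,1,0,0,0,0,0], slide=[[-0.022,0.003,0],[0,0,0.12],[0,0,0.12],[0,0,0.12],[0,0,0],[0,0,0],[0,0,0],[0,0,0],[0,0,0],[0,0,0]], spin=[0,0,0,0,0,0,0,0,0,0], grip_force=60)

```text
time_s: 9.45
eef_pos: [0.4819, 0.1143, 0.0872]
ee_rot: [0.001, 0.297, 0.955, 0.0]
contact_force: [-1.1, -0.6, 6.0]
width: 0.0459
gripper_force: 61.7
```

>>> play_rows(hand=[0,0,0,0,0,0,0,0,0,0], slide=[[0,0,0],[0,0,0],[0,0,0],[0,0,0],[0,0,0],[0,0,0],[0,0,0],[0,0,0],[0,0,0],[0,0,0]], spin=[-0.014,-0.014,-0.014,-0.014,-0.014,-0.014,-0.014,-0.014,-0.014,-0.014])

```text
time_s: 10.45
eef_pos: [0.4825, 0.1136, 0.0873]
ee_rot: [0.002, -0.139, 0.99, -0.001]
contact_force: [0.6, -4.0, 4.3]
width: 0.0464
gripper_force: 61.9
```

>>> play_rows(hand=[0,0,0,0,0,0,0,0,0,0], slide=[[0,0,0],[0,0,0],[0,0,0],[0,0,0],[0,0,0],[0,0,0],[0,0,0],[0,0,0],[0,0,0],[0,0,0]], spin=[-0.014,-0.014,-0.014,-0.014,-0.014,-0.01,0,0,0,0])

```text
time_s: 11.45
eef_pos: [0.4824, 0.1135, 0.0873]
ee_rot: [0.001, -0.379, 0.925, -0.001]
contact_force: [0.2, -5.7, 6.1]
width: 0.0458
gripper_force: 61.9
```

Run:
```python
from h import *
s=robot.sense(); print(s["eef_pos"],s["ee_rot"],s["contact_force"],s["ft_torque"],s["qpos"][5])
a=snap("top","pics/top5.png")[:,:,::-1];b=snap("scene","pics/sc5.png")[:,:,::-1]
A=a[150:210,190:290]; B=b[150:220,190:290]
cv2.imwrite("pics/crop5.png",cv2.resize(np.vstack([A,B]),None,fx=4.5,fy=4.5,interpolation=cv2.INTER_CUBIC))
```

```text
[0.48242355 0.11348861 0.08729065] [ 0.00130698 -0.37894402  0.92541769 -0.00134779] [ 0.17418691 -5.66494527  6.13242319] [-0.79591837 -0.07764984 -0.06209956] -2.3551883430839817
```

View pics/crop5.png

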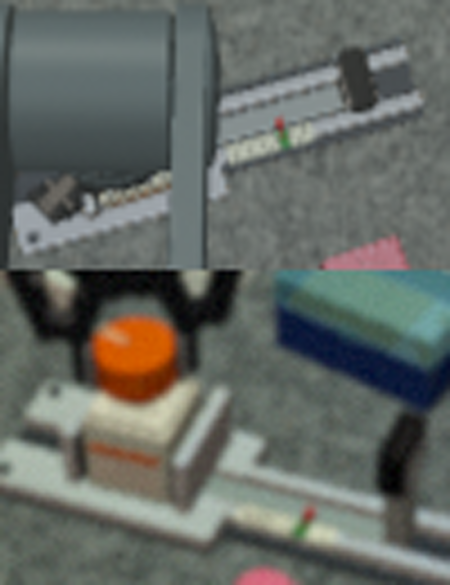

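The cap has turned 79° (white line now at crop 118,335), the jar is still square in the jaws, and the pointer is on green. I'll lift gently first.

>>> play_rows(hand=[0,0,0,0,0,0,0,0,0,0], slide=[[0,0,-0.02],[0,0,-0.02],[0,0,-0.02],[0,0,-0.02],[0,0,0],[0,0,0],[0,0,0],[0,0,0],[0,0,0],[0,0,0]], spin=[0,0,0,0,0,0,0,0,0,0])

```text
time_s: 12.55
eef_pos: [0.4809, 0.1143, 0.0978]
ee_rot: [0.0, -0.38, 0.925, -0.0]
contact_force: [1.2, -1.6, 1.3]
width: 0.0459
gripper_force: 62.0
```

>>> play_rows(hand=[0,0,0,0,0,0,0,0,0,0], slide=[[0,0,-0.04],[0,0,-0.04],[0,0,-0.04],[0,0,-0.04],[0,0,-0.037],[0,0,0],[0,0,0],[0,0,0],[0,0,0],[0,0,0]], spin=[0,0,0,0,0,0,0,0,0,0])

```text
time_s: 13.55
eef_pos: [0.4806, 0.1143, 0.1271]
ee_rot: [-0.0, -0.38, 0.925, 0.0]
contact_force: [-0.3, -0.9, 0.4]
width: 0.0461
gripper_force: 62.1
```

Run:
```python
from h import *
b=snap("scene","pics/sc6.png")[:,:,::-1]; s=robot.sense(); print(s["eef_pos"],s["width"],s["contact_force"])
cv2.imwrite("pics/crop6.png",cv2.resize(b[120:220,170:290],None,fx=5,fy=5,interpolation=cv2.INTER_CUBIC))
h=cv2.cvtColor(b,cv2.COLOR_BGR2HSV); m=((h[...,0]>4)&(h[...,0]<20)&(h[...,1]>130)&(h[...,2]>80)).astype(np.uint8)
k=np.zeros_like(m); k[135:175,200:240]=m[135:175,200:240]
nn,l,st,c=cv2.connectedComponentsWithStats(k); i=1+np.argmax(st[1:,4]); print(st[i],c[i],onz("scene",*c[i],.143),"mouth px",proj("scene",[.4815,.1145,.112]))
```

```text
[0.48068322 0.11435265 0.12714668] 0.04607225294043212 [ 0.2979252  -0.25651206  0.51565021]
[208 149  20  19 312] [217.89423077 158.13461538] [0.48080574 0.11544358 0.143     ] mouth px [[219.13608566 167.0299453 ]]
```

View pics/crop6.png

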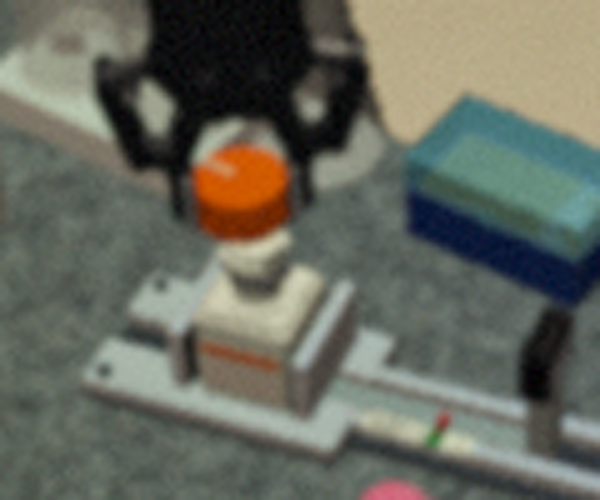

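The cap is free above the mouth. The neck (crop ~256,255) looks a little right of the cap, so I'll check the centring.

Run:
```python
from h import *
b=cv2.imread("pics/sc6.png"); h=cv2.cvtColor(b,cv2.COLOR_BGR2HSV).astype(int)
for v in range(166,181): print(v,b[v,208:236].sum(1)//3 if 0 else (b[v,208:236].mean(1)).astype(int))
for z in (.143,.118,.112,.105,.098,.09,.076): print(z,proj("scene",[.4807,.1143,z])[0])
for d in ([.279,-.96],[.96,.279]): print(proj("scene",np.r_[np.array([.4807,.1143])+.01*np.array(d),.112])-proj("scene",[.4807,.1143,.112]))
```

```text
166 [ 76  77  80  75  68  57  55  55  54  53  51  50  50  59  62  87 108 137
 145 130 100  86  87  90  87  96  93 100]
167 [ 90  87  84  81  81  72  71  72  77  78  74  73  79  95 106 135 155 174
 176 151 113  91  86  89  88  91 100 100]
168 [ 90  90  93  93  95 103 113 120 118 125 120 123 135 146 161 177 183 184
 171 151 116  94  91  89  89  95  94 103]
169 [ 93  89  94  99 110 129 150 153 158 164 162 165 178 188 188 192 180 161
 144 121 100  91  93  93  93  86  97 101]
170 [ 88  90  93 102 120 147 168 170 168 174 181 184 189 191 185 175 153 128
 105 102  90  92  89  96  93  90  89  96]
171 [ 95  94  96 107 132 149 163 168 166 166 171 168 171 170 161 143 117  98
  86  84  89  91  92  96  98  94  98 101]
172 [103 102 105 122 145 151 143 150 157 162 163 156 154 151 133 111  93  85
  83  88 100 111 108 109 101 106 107 103]
173 [106 103 115 139 159 155 140 132 137 145 152 150 150 149 128 102  93  83
  70  93 127 151 150 140 122 113 105  99]
174 [102 107 128 157 166 170 156 129 111 112 126 132 130 129 114  97  80  72
  75 106 154 183 185 173 157 134 113 104]
175 [109 124 150 167 172 175 
[... 275 characters left out ...]
59  64  93
 140 177 191 194 188 177 167 148 119 107]
178 [174 173 172 175 183 190 196 187 165 123 102  88  86  84  78  79  83 114
 155 182 191 188 174 168 154 130 100 102]
179 [175 171 177 180 190 194 196 192 174 150 126 116 107 106 103 107 122 146
 174 190 188 186 167 154 140 105  89 107]
180 [174 172 171 181 192 195 195 191 189 171 155 144 138 136 139 147 155 172
 186 192 188 178 162 144 119  96  94 132]
0.143 [218.20712087 158.33553138]
0.118 [218.84432457 165.53173282]
0.112 [218.99462974 167.22919042]
0.105 [219.16872902 169.19536457]
0.098 [219.34148973 171.14642177]
0.09 [219.5373112  173.35791353]
0.076 [219.87590786 177.18182384]
[[3.51246461 0.92101089]]
[[ 1.57607979 -2.44062115]]
```

The neck is about 3 mm off toward the handle relative to the cap, so I'll nudge the cap over it.

>>> play_rows(hand=[0,0,0,0,0,0,0,0,0,0], slide=[[0,-0.01,0],[0,-0.01,0],[0,0,0],[0,0,0],[0,0,0],[0,0,0],[0,0,0],[0,0,0],[0,0,0],[0,0,0]], spin=[0,0,0,0,0,0,0,0,0,0])

```text
time_s: 14.6
eef_pos: [0.4829, 0.1122, 0.1274]
ee_rot: [0.0, -0.38, 0.925, -0.0]
contact_force: [0.3, 1.1, -0.7]
width: 0.0462
gripper_force: 62.1
```

```bash
python3 -c "
from h import *
s=robot.sense(); print(s['eef_pos'],s['width'],s['contact_force']); print(robot.job_done())"
```

```text
[0.48291769 0.1122339  0.12736767] 0.04620014210588655 [ 0.34018873  1.10043599 -0.66722056]
the job is handed in; nothing more can be done
None
```

I handed the job in at about 15 s: the pointer was on the green mark when last seen, the cap was unscrewed about 79° and lifted, and it is still gripped level about 3 cm above the mouth, centred to within a few millimetres, with the jar standing in the brace; the judge's result was not shown.

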